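# Turn over a lidded parts tray in its slanted stand

## Robot

A 7-joint arm with a two-finger parallel gripper is mounted at the origin on a cart in front of the work surface, level with it; the furniture and walls round the work are solid. World frame = base frame: x ahead of the robot, y to its left, z up, the work surface at z = 0. Lengths are in m, angles in rad, forces in N, time in s.
With the tool pointing down it reaches from about 0.4 to 0.85 m from the base axis. Payload 10.4 kg.
Tool frame: the origin (TCP) lies midway between the tips of the shut fingers; the grasp point (between the pads) lies manip.grip_depth behind it (manip.grip_depth is the distance from the TCP to the grasp point, in m); z points along the fingers, x is the direction in which the jaws open and shut, and the axes are right-handed (so a half turn about z gives the same grasp; the last joint's range is limited). The gripper opens to 85 mm and grips with 20 to 120 N. Pads are 22 mm wide; open, the fingers measure 114 mm over their backs; the gripper's body (76 mm by 85 mm) begins 54 mm behind the grasp point. The pads swing forward as they close: fully open they stand 13 mm farther back than shut.
Start: joints at [-1.364, 0.332, -0.065, 1.46, 0.022, 1.35, -0.088], TCP at [0.142, 0.609, 0.231] pointing down, gripper open.
Joint ranges: [-2.6, 2.6], [-0.5, 2.12], [-1.47, 1.34], [0.16, 2.42], [-1.27, 4.41], [0.06, 2.06], [-2.6, 2.6]. Speed limits (rad/s): [2.22, 2.22, 2.79, 2.79, 3.14, 3.14, 3.14].

## Interface

Orientations are given as a unit quaternion [x, y, z, w].
In Python, from workcell import manip gives the robot as it stands. The module is installed in compiled form; this text tells all that it offers.
- The arm moves only by the tool send_rows, never from a script. Its argument "steps" is a list of rows, each a list of 2 entries, a list of its own where there are three numbers: the shift along the tool's x, y, z in m, then the turn about the tool's z in rad. In form: [[[x, y, z], spin], ...]. A call has exactly 8 rows; each row is the pose to reach, as a shift and turn from the pose commanded when the call began, along the tool's axes at that moment; what a row does not reach only later rows make up. A row lasts 1/8 s, in which the tool goes at most 62.5 mm and 10.7 degrees, less where a joint would pass 70% of its speed; a pose out of reach is approached as far as the arm can. A call with a gripper value outside its range is refused whole. "hand" is the opening, from 0 (shut) to 1 (fully open), set as the call begins (left out, the last holds). The fingers move at their own pace and stop on an object; "force" is the grip in N (left out, the last holds). Time passes only in rows, so rows that repeat a pose let the fingers close, or fill a call up. It gives the time, the measured TCP pose, the force and the opening at its end, in the units of the state.
- manip.get_obs(): the state, without advancing time (a new reading comes with each control period).
- manip.camera(name): name is "scene" or "top"; returns (picture, depth): 480x640x3 uint8, red, green, blue; 480x640 float32, m along the optical axis (not along the pixel's ray), 0 where there is no reading.
- manip.camera_info(name): a dict with "intrinsics" (3x3 intrinsics, pixels), "pose" (4x4, takes a point from camera to world coordinates). Camera axes: x right, y up, looking along -z (the intrinsics and any distortion apply to the point x, -y, -z); pixel columns grow to the right and rows downward; lengths in m; the calibration is good to about 2 mm. A picture is of the moment at which its call begins. camera_info takes no time and is no camera call.
- manip.hand_in(): hands the job in, once; it reports no verdict.
The state is a dict: "clock": time; "joint_pos": joint angles; "joint_velocities": joint speeds; "tau": joint torques, N m; "position": TCP position; "ee_rot": TCP orientation; "ft_force": force on the tool from outside, world axes, zero at the start; "torque": the same for the moment, N m; "grip_width": opening from 0.0 (shut) to 1.0 (fully open).
Only numpy, scipy, OpenCV 4.12 (cv2) and the standard library are available. Lean on these libraries where they do the work, as an engineer would, in place of code of your own. Each camera call takes 0.05 s, during which the arm holds its last target.

## Task

Two shallow metal trays lean in slanted stands; one has a loose lid on (a steel disc lies inside it), the other is open. Pinch the lidded tray across lid and underside together, lift it out, turn it right over so that the lid is underneath, and set it back in its own stand, leaning against the rails and down on the stop bar as before. Lid and tray must stay together all the time, and the open tray must be left alone.

Things in the scene. Friction and masses are not known exactly. Their poses are not given: they have to be found in the camera images.
- lidded_tray (a point): Centre of the closed pair: bare-metal tray 100x84x24 mm with loose lid, in all 108x92x27 mm, 0.3 kg, at 45 degrees in its stand. Axes fixed to the tray: z from underside to lid, x down the slope at the start (108 mm side), y across. The top 50 mm (nearest the edge at x = -54 mm) is clear of the rails above and below. Half a turn about x inverts it; its seated centre stays the same.
- lid_top (a point): Centre of the lid's flat outer face, 13.5 mm from the pair's centre; z points out of the lid. The lid is a bare-metal cap 108x92 mm with a raised bead round near its edge and a 16 mm skirt outside the tray, 1.5 mm play all round. Only gravity or a grip holds it on. The tray's underside is plain and smaller.
- stand_a: Grey fixed stand of the lidded tray. Origin under the centre of its 110x104 mm foot; z up, y along the stop bar, x level toward the stop bar (at the start to the left and ahead). Two rails fall at 45 degrees toward +x to a stop bar square to them, meeting at x 30, z 40 mm. Rails reach 58 mm up the slope, bar stands 36 mm off them. Seated centre of the pair: x 1.4, y 0, z 87.7 mm.
- open_tray_centre (a point): Centre (half-way up) of the open tray without a lid, 100 x 84 x 24 mm, in another stand of the same kind. Leave it alone.
There are look-alikes about, which are no part of the job. What is shaped like the part that bears lidded_tray but blue or brown is not meant.

How it is judged:
At the end, for the whole second after the job is handed in: The pair lies at rest in its own stand with the lid underneath: centre within 15 mm (20 mm along the bar) of the seated place, tray and lid 135 degrees from lid-up within 11 degrees, square to the stop bar within 11 degrees, lid on (its face within 18 mm of the pair's centre) (x of lidded_tray in the frame of stand_a between -0.0136 and 0.0164 m and y of lidded_tray in the frame of stand_a between -0.02 and 0.02 m and z of lidded_tray in the frame of stand_a between 0.0727 and 0.1027 m and angle between lid_top's own z axis and vertical between 2.156 and 2.556 rad and angle between lidded_tray's own z axis and vertical between 2.156 and 2.556 rad and angle between the y axis of lidded_tray and the y axis of stand_a, either way round below 0.2 rad and distance between lid_top and lidded_tray below 0.018 m and linear speed of each of tray, lid below 0.02 m/s); the robot touches nothing.
It fails at once if the lid and the tray came apart (distance between lid_top and lidded_tray above 0.025 m).
It fails at once if the open tray was disturbed (distance of open_tray_centre from where it was at the start of the episode above 0.02 m).
It also fails if it takes over 40 s, if anything falls off the work surface, if the arm or the gripper's body presses on something with over 40 N, if the wrist force passes 120 N, or if a joint passes its speed limit or range.

## Working session

There is one attempt and no reset: what is moved stays moved. The work goes in short steps, Python scripts to look and compute and a tool call to move; the robot and the scene stay as the last step left them, time stands still between calls to the robot, and variables do not carry over. Pictures are saved under pics/ and viewed, and the job is handed in when it is done.

Besides the shell and the picture viewer there is one more tool, called after "Call:" as name(argument=value, ...) on one line, values as JSON. send_rows: Moves the arm, as the interface text tells. Its arguments: {"type":"object","properties":{"steps":{"type":"array"},"hand":{"type":"number"},"force":{"type":"number"}},"required":["steps"]}

```bash
mkdir -p pics; python3 - <<'E'
from workcell import manip
import cv2,numpy as np
print(manip.get_obs(), manip.grip_depth)
for n in("scene","top"):
    p,d=manip.camera(n); i=manip.camera_info(n); print(n,i)
    cv2.imwrite(f"pics/{n}0.png",p[:,:,::-1]); np.savez(f"{n}0.npz",p=p,d=d,K=i["intrinsics"],T=i["pose"])
E
```

```text
{'clock': 0.0, 'joint_pos': array([-1.3635937 ,  0.33289503, -0.06468984,  1.46096421,  0.0215919 ,
        1.34991243, -0.08848467]), 'joint_velocities': array([-5.71845587e-05, -2.02276599e-03, -7.00224208e-04,  9.49104656e-04,
       -8.56886871e-04, -7.38013279e-05, -6.27314768e-04]), 'tau': array([-6.61527902e-04, -6.25458455e+01,  4.86862706e-02, -3.91604626e+01,
        1.61767309e-02,  1.00071533e-02,  2.53957461e-05]), 'position': array([0.14228637, 0.60818643, 0.23049052]), 'ee_rot': array([ 7.83504919e-01,  6.21385139e-01, -5.60481651e-04,  4.86144401e-04]), 'ft_force': array([ 0.4076393 , -0.63614539, -0.01371181]), 'torque': array([ 0.00856852,  0.0403473 , -0.00639079]), 'grip_width': 1.0000560309157922} 0.0187
scene {'intrinsics': array([[590.91730293,   0.        , 327.17697834],
       [  0.        , 590.91730293, 249.80633261],
       [  0.        ,   0.        ,   1.        ]]), 'pose': array([[ 0.68180824,  0.37314522, -0.62920598, -0.04813489],
       [-0.73152708,  0.34498609, -0.58809245, -0.55477141],
       [-0.00237657,  0.86124749,  0.50818019,  0.58613337],
       [ 0.        ,  0.        ,  0.        ,  1.        ]])}
top {'intrinsics': array([[443.45814068,   0.        , 322.86483216],
       [  0.        , 443.45814068, 227.0813989 ],
       [  0.        ,   0.        ,   1.        ]]), 'pose': array([[-2.51321783e-05,  9.92435249e-01, -1.22769201e-01,
         4.49885441e-01],
       [-9.99692444e-01, -3.06955175e-03, -2.46088341e-02,
         1.62126144e-02],
       [-2.47995208e-02,  1.22730824e-01,  9.92130097e-01,
         9.91833058e-01],
       [ 0.00000000e+00,  0.00000000e+00,  0.00000000e+00,
         1.00000000e+00]])}
```

```bash
ls -la
```

```text
total 4220
drwxr-xr-x  3 agent agent    4096 Dec  7 04:31 .
drwxr-xr-x 23 root  root     4096 Dec  7 04:31 ..
drwxr-xr-x  2 agent agent    4096 Dec  7 04:31 pics
-rw-r--r--  1 agent agent 2151558 Dec  7 04:31 scene0.npz
-rw-r--r--  1 agent agent 2151558 Dec  7 04:31 top0.npz
```

View pics/scene0.png

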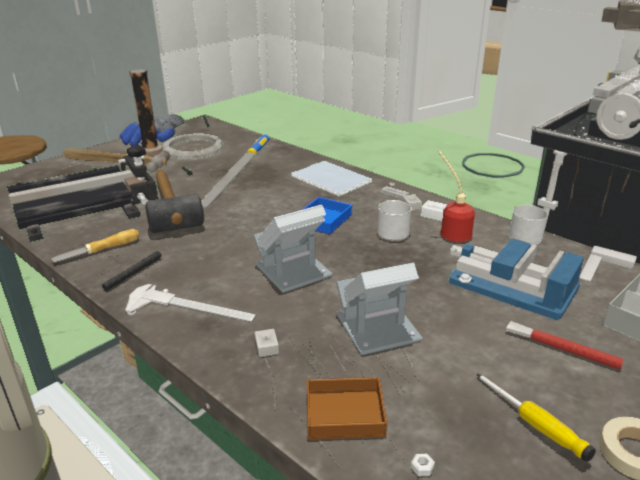

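View pics/top0.png

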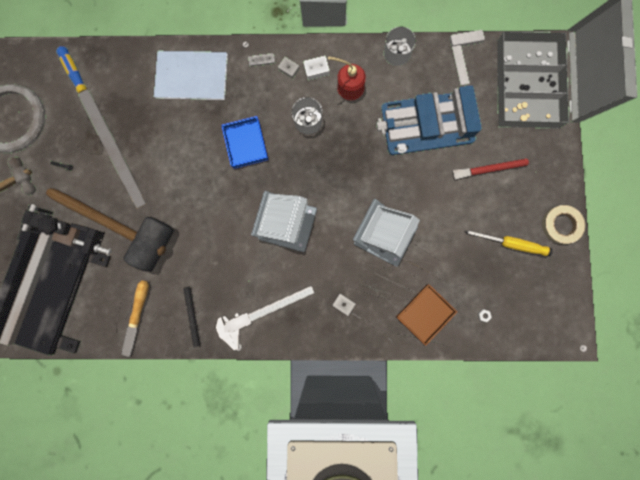

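```bash
python3 - <<'E'
import cv2,numpy as np
a=cv2.imread("pics/top0.png")[170:280,230:440]; b=cv2.imread("pics/scene0.png")[190:360,240:440]
cv2.imwrite("pics/z1.png",cv2.resize(a,None,fx=3.8,fy=3.8,interpolation=2)); cv2.imwrite("pics/z2.png",cv2.resize(b,None,fx=3.5,fy=3.5,interpolation=2))
E
```

```text
(no output)
```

View pics/z1.png

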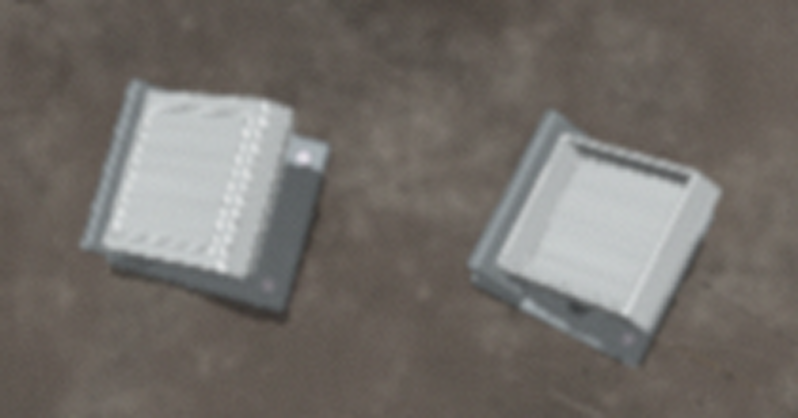

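View pics/z2.png

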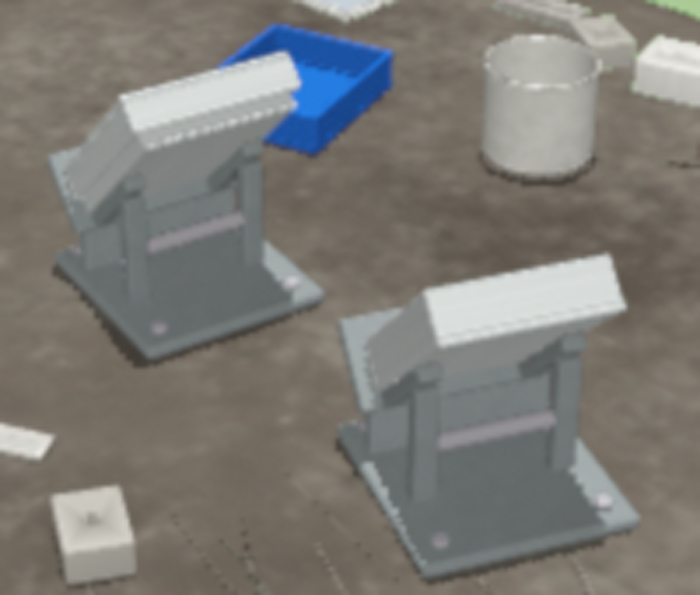

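```bash
cat > h.py <<'E'
import numpy as np
def cloud(n):
    z=np.load(n+"0.npz"); p,d,K,T=z["p"],z["d"],z["K"],z["T"]
    v,u=np.mgrid[:480,:640]
    c=np.stack([(u-K[0,2])/K[0,0]*d,-(v-K[1,2])/K[1,1]*d,-d],-1)
    return p,d,c@T[:3,:3].T+T[:3,3]
E
python3 - <<'E'
from h import *
import cv2
np.set_printoptions(precision=4,suppress=True)
C={}
for n in("top","scene"):
    p,d,W=cloud(n)
    m=(d>0)&(W[...,2]>0.006)&(W[...,2]<.2)&(W[...,0]>.25)&(W[...,0]<.7)&(abs(W[...,1])<.3)
    k,l,s,c=cv2.connectedComponentsWithStats(m.astype(np.uint8))
    print(n)
    for i in range(1,k):
        if s[i,4]>150: print(i,s[i],W[l==i].mean(0),W[l==i].max(0))
    g=(d>0)&(abs(W[...,2])<.02)&(W[...,0]>.25)&(W[...,0]<.7)&(abs(W[...,1])<.3)
    print("table z",np.median(W[g][:,2]))
E
```

```text
top
1 [452 170  24  10 168] [ 0.6914 -0.2731  0.0119] [ 0.6999 -0.2504  0.0183]
5 [ 251  191   65   61 2643] [0.5763 0.1211 0.0803] [0.6429 0.192  0.1384]
6 [ 353  199   66   68 2543] [ 0.5531 -0.0907  0.0689] [ 0.6244 -0.0242  0.1302]
11 [396 285  61  61 428] [ 0.3816 -0.1857  0.0196] [ 0.4434 -0.1171  0.0282]
20 [332 294  23  22 245] [ 0.4012 -0.0038  0.0178] [0.4239 0.0206 0.0238]
61 [224 313  27  21 203] [0.3616 0.2287 0.0077] [0.3823 0.2574 0.0124]
table z 2.4952254786270167e-06
scene
1 [ 254  205   78   86 4060] [0.5713 0.1102 0.0552] [0.6322 0.1871 0.1364]
2 [ 337  263   86   90 5105] [ 0.5449 -0.107   0.0476] [ 0.6072 -0.0284  0.1282]
9 [142 289  31  14 180] [0.3617 0.2256 0.007 ] [0.382  0.2505 0.0103]
31 [506 321  32  17 261] [ 0.6899 -0.2769  0.0113] [ 0.6999 -0.2541  0.0172]
32 [255 329  24  25 466] [ 0.3987 -0.0112  0.0158] [0.4217 0.017  0.0211]
36 [ 307  377   81   59 1933] [ 0.3797 -0.189   0.0167] [ 0.4449 -0.1208  0.0262]
table z -0.0001928267972134412
```

```bash
python3 - <<'E'
from h import *
import cv2
np.set_printoptions(precision=4,suppress=True)
rng=np.random.default_rng(0)
p,d,W=cloud("top")
def do(W,d,box,thr=.0025):
    x0,y0,w,h=box
    P=W[y0:y0+h,x0:x0+w].reshape(-1,3); D=d[y0:y0+h,x0:x0+w].reshape(-1)
    P=P[(D>0)&(P[:,2]>.03)&(P[:,2]<.2)]
    best=None
    for _ in range(3000):
        a=P[rng.choice(len(P),3,False)]; n=np.cross(a[1]-a[0],a[2]-a[0])
        L=np.linalg.norm(n)
        if L<1e-5: continue
        n/=L; i=abs((P-a[0])@n)<thr
        if best is None or i.sum()>best.sum(): best=i
    Q=P[best]; c=Q.mean(0); n=np.linalg.svd(Q-c)[2][2]; n*=np.sign(n[2])
    h=np.array([n[0],n[1],0]);h/=np.linalg.norm(h)
    yax=np.cross([0,0,1],h); xs=np.cross(yax,n)
    st=np.stack([(Q-c)@xs,(Q-c)@yax],1)
    r=cv2.minAreaRect((st*1000).astype(np.float32))
    cc=c+xs*r[0][0]/1e3+yax*r[0][1]/1e3
    print(len(P),best.sum(),"n",n,"tilt",np.degrees(np.arccos(n[2])),"az",np.degrees(np.arctan2(n[1],n[0])),"rect",r,"centre",cc)
    return cc,n,h
for b in((248,188,72,68),(350,196,72,72)):
    cc,n,h=do(W,d,b)
    print("pair centre est",cc-n*.0135)
p2,d2,W2=cloud("scene")
# heights profile: foot points z .003-.015
for nm,W_,d_,b in(("top",W,d,(240,180,85,80)),("scene",W2,d2,(245,195,95,105))):
    x0,y0,w,hh=b
    P=W_[y0:y0+hh,x0:x0+w].reshape(-1,3);P=P[(d_[y0:y0+hh,x0:x0+w].reshape(-1)>0)]
    f=P[(P[:,2]>.003)&(P[:,2]<.016)]
    print(nm,"foot",len(f),np.median(f[:,2]),cv2.minAreaRect((f[:,:2]*1000).astype(np.float32)))
E
```

```text
2091 1476 n [0.1881 0.6754 0.713 ] tilt 44.51811883311119 az 74.43508980651026 rect ((2.0616302490234375, 0.478546142578125), (99.70262145996094, 115.37284088134766), 89.20458984375) centre [0.5824 0.1328 0.0973]
pair centre est [0.5798 0.1237 0.0877]
2237 1061 n [0.3262 0.6241 0.71  ] tilt 44.76348604023371 az 62.40790656857436 rect ((-4.418750762939453, 5.315116882324219), (105.95526123046875, 88.58496856689453), 0.8389379978179932) centre [ 0.5489 -0.0985  0.0769]
pair centre est [ 0.5445 -0.107   0.0673]
top foot 823 0.007236579335631821 ((590.9168701171875, 134.07644653320312), (191.84884643554688, 180.41552734375), 89.91544342041016)
scene foot 1797 0.00776151037888384 ((656.8432006835938, 207.29574584960938), (378.6585388183594, 209.40045166015625), 44.557167053222656)
```

```bash
python3 - <<'E'
from h import *
np.set_printoptions(precision=2,suppress=True)
for n in("scene","top"):
    p,d,W=cloud(n)
    P=W[d>0]
    for x in np.arange(-.4,1.4,.2):
        print(n,round(x,1),[ (round(float(q[:,2].max()),2) if len(q) else None) for y in np.arange(-.6,2,.2) for q in [P[(abs(P[:,0]-x)<.1)&(abs(P[:,1]-y)<.1)]]])
E
```

```text
scene -0.4 [None, None, None, None, None, None, None, None, None, None, None, None, None]
scene -0.2 [None, None, None, None, None, None, None, None, None, None, None, None, None]
scene 0.0 [None, None, None, 0.28, 0.02, None, None, None, None, None, None, None, None]
scene 0.2 [None, None, 0.0, 0.02, 0.02, 0.01, 0.04, 0.0, None, None, None, None, None]
scene 0.4 [None, 0.02, 0.11, 0.02, 0.01, 0.07, 0.06, 0.06, 0.0, -0.79, -0.79, -0.79, -0.79]
scene 0.6 [0.02, 0.03, 0.13, 0.14, 0.14, 0.07, 0.13, 0.06, 0.03, -0.78, -0.79, -0.79, -0.79]
scene 0.8 [None, 0.07, 0.07, 0.17, 0.06, 0.01, 0.02, 0.22, 0.05, None, None, None, None]
scene 1.0 [None, 0.04, 0.06, 0.13, 0.02, 0.01, 0.03, 0.02, 0.04, None, None, None, None]
scene 1.2 [None, None, None, None, None, None, None, None, None, None, None, None, None]
top -0.4 [None, None, None, None, None, -0.8, -0.8, -0.8, -0.79, -0.79, -0.8, None, None]
top -0.2 [-0.79, -0.79, -0.79, None, -0.79, -0.78, -0.79, -0.79, -0.78, -0.79, -0.78, None, None]
top 0.0 [-0.79, -0.78, 0.02, 0.09, 0.02, -0.79, -0.79, -0.78, -0.78, -0.78, -0.79, None, None]
top 0.2 [0.0, 0.0, 0.01, 0.02, 0.02, 0.01, 0.04, 0.0, -0.78, -0.79, -0.79, None, None]
top 0.4 [0.01, 0.02, 0.11, 0.02, 0.01, 0.07, 0.06, 0.06, None, None, None, None, None]
top 0.6 [0.02, 0.03, 0.13, 0.14, 0.14, 0.07, 0.13, 0.06, None, None, None, None, None]
top 0.8 [0.19, 0.05, 0.07, 0.18, 0.06, 0.01, 0.03, 0.03, None, None, None, None, None]
top 1.0 [0.19, 0.05, 0.06, 0.11, 0.02, 0.01, 0.03, 0.02, None, None, None, None, None]
top 1.2 [None, None, None, None, None, None, None, None, None, None, None, None, None]
```

Call:
send_rows(steps=[[[0.05, 0.01, -0.03], 0.04], [[0.1, 0.02, -0.06], 0.04], [[0.15, 0.03, -0.09], 0.04], [[0.2, 0.035, -0.12], 0.04], [[0.25, 0.035, -0.16], 0.04], [[0.3, 0.04, -0.2], 0.04], [[0.32, 0.04, -0.25], 0.04], [[0.34, 0.04, -0.3], 0.04]])

```text
clock: 1.1
position: [0.2001, 0.7969, 0.3399]
ee_rot: [0.775, 0.631, 0.005, 0.02]
ft_force: [-0.4, 0.9, 0.1]
grip_width: 0.998
```

```bash
cat > s.py <<'E'
from workcell import manip
import numpy as np
from scipy.spatial.transform import Rotation as R
np.set_printoptions(precision=4,suppress=True)
o=manip.get_obs(); M=R.from_quat(o["ee_rot"]).as_matrix(); z=M[:,2]
print("t",o["clock"],"q",o["joint_pos"],"p",o["position"],"F",o["ft_force"],"g",o["grip_width"])
print(M); print("tool z: down-angle",np.degrees(np.arccos(-z[2])),"az",np.degrees(np.arctan2(z[1],z[0])))
E
python3 s.py
```

```text
t 1.1 q [-1.3159  0.9601 -0.5003  0.2708  0.4726  1.9591 -0.0731] p [0.2001 0.7969 0.3399] F [-0.4205  0.8797  0.0556] g 0.9980616659535143
[[ 0.2028  0.9787  0.0324]
 [ 0.9791 -0.2021 -0.024 ]
 [-0.0169  0.0366 -0.9992]]
tool z: down-angle 2.308576035116058 az -36.53327919718537
```

Call:
send_rows(steps=[[[0.02, 0, -0.05], 0], [[0.04, 0, -0.1], 0], [[0.06, 0, -0.15], 0], [[0.08, 0, -0.2], 0], [[0.1, 0, -0.25], 0], [[0.12, 0, -0.3], 0], [[0.14, 0, -0.35], 0], [[0.16, 0, -0.4], 0]])

```text
clock: 2.1
position: [0.1892, 0.7629, 0.4429]
ee_rot: [0.775, 0.631, 0.024, 0.005]
ft_force: [0.1, 0.1, -1.4]
grip_width: 0.996
```

```bash
python3 s.py
```

```text
t 2.1 q [-1.4537  0.9126  0.5765  0.1634 -0.4786  2.0578  0.0343] p [0.1892 0.7629 0.4429] F [ 0.1397  0.1026 -1.3858] g 0.9960346868669283
[[ 0.2028  0.9783  0.0422]
 [ 0.9787 -0.2039  0.0226]
 [ 0.0307  0.0367 -0.9989]]
tool z: down-angle 2.744253364433289 az 28.170755266080842
```

Call:
send_rows(steps=[[[-0.04, 0.04, 0.02], 0], [[-0.08, 0.08, 0.04], 0], [[-0.12, 0.12, 0.06], 0], [[-0.16, 0.16, 0.08], 0], [[-0.2, 0.2, 0.1], 0], [[-0.24, 0.24, 0.12], 0], [[-0.26, 0.27, 0.12], 0], [[-0.26, 0.27, 0.12], 0]])

```text
clock: 3.1
position: [0.4084, 0.4522, 0.326]
ee_rot: [0.777, 0.629, 0.024, 0.004]
ft_force: [-0.9, 0.3, 0.6]
grip_width: 1.0
```

```bash
python3 s.py
```

```text
t 3.1 q [-1.5345  0.2716  0.7722  1.4281 -0.1763  1.4696  0.5892] p [0.4084 0.4522 0.326 ] F [-0.9091  0.3197  0.6093] g 1.0004959704856935
[[ 0.2076  0.9773  0.0429]
 [ 0.9777 -0.2088  0.0247]
 [ 0.0331  0.0368 -0.9988]]
tool z: down-angle 2.836523996995305 az 29.913293339384442
```

Call:
send_rows(steps=[[[-0.045, 0.034, 0.01], 0.02], [[-0.09, 0.067, 0.03], 0.04], [[-0.135, 0.101, 0.05], 0.063], [[-0.18, 0.135, 0.07], 0.063], [[-0.225, 0.168, 0.09], 0.063], [[-0.27, 0.202, 0.11], 0.063], [[-0.308, 0.23, 0.124], 0.063], [[-0.308, 0.23, 0.124], 0.063]])

```text
clock: 4.1
position: [0.5744, 0.1072, 0.1995]
ee_rot: [0.797, 0.604, 0.024, 0.004]
ft_force: [-0.3, 0.9, -0.3]
grip_width: 1.0
```

```bash
cat >> s.py <<'E'
C=np.array([.5798,.1237]);h=np.array([.269,.963]);h/=np.linalg.norm(h);y=np.array([-h[1],h[0]])
d=np.array(o["position"][:2])-C; print("stand x,y mm",1.4+1e3*d@h,1e3*d@y,"z",o["position"][2]*1e3,"toolx az",np.degrees(np.arctan2(M[1,0],M[0,0])))
hx=np.array([h[0],h[1],0]);print("stand axes in tool: sx",M.T@hx,"sy",M.T@np.array([y[0],y[1],0]),"up",M.T@[0,0,1])
import sys
if len(sys.argv)>1:
    import cv2
    ims=[manip.camera(n)[0] for n in("scene","top")]
    a=cv2.resize(ims[0][150:350,220:420],(480,480)); b=cv2.resize(ims[1][150:290,220:360],(480,480)) 
    cv2.imwrite(f"pics/{sys.argv[1]}.png",cv2.resize(np.hstack([a,b]),(800,400))[:,:,::-1])
E
python3 s.py p1
```

```text
t 4.1 q [-1.0261  0.3146  0.9367  1.6983 -0.2876  1.2205  1.2733] p [0.5744 0.1072 0.1995] F [-0.3359  0.8978 -0.3145] g 1.000352382816658
[[ 0.269   0.9622  0.0421]
 [ 0.9625 -0.2701  0.023 ]
 [ 0.0335  0.0343 -0.9988]]
tool z: down-angle 2.7483903706164297 az 28.619696215555024
stand x,y mm -15.98101601973338 0.7798942313553829 z 199.54733255091395 toolx az 74.38446021635983
stand axes in tool: sx [ 0.9994 -0.0013  0.0334] sy [-0.0002 -0.9994 -0.0344] up [ 0.0335  0.0343 -0.9988]
```

View pics/p1.png

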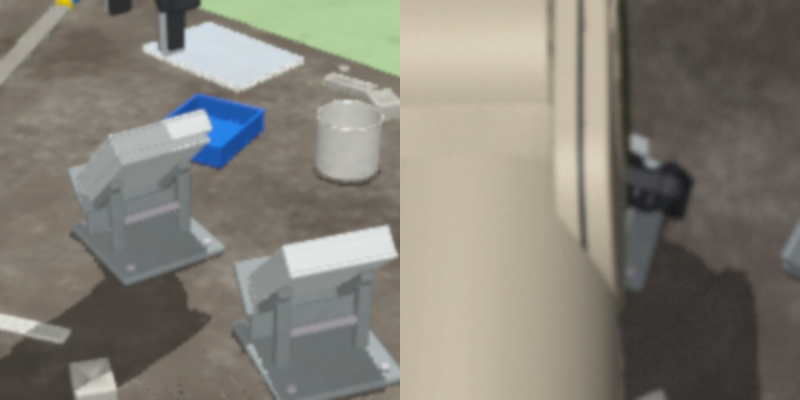

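```bash
python3 - <<'E'
from workcell import manip
import numpy as np
o=manip.get_obs(); i=manip.camera_info("scene");T=np.linalg.inv(i["pose"])
for P in ([*o["position"],1],[.574,.107,.213,1],[.5798,.1237,.0877,1]):
    c=T@np.array(P); print((i["intrinsics"]@np.array([c[0],-c[1],-c[2]])/-c[2])[:2])
E
```

```text
[289.33219997 171.50901538]
[291.21944424 165.09670929]
[289.37464582 227.74726189]
```

Call:
send_rows(steps=[[[-0.002, -0.001, 0.03], 0], [[-0.003, -0.002, 0.06], 0], [[-0.004, -0.003, 0.085], 0], [[-0.005, -0.004, 0.1], 0], [[-0.005, -0.004, 0.107], 0], [[-0.005, -0.004, 0.107], 0], [[-0.005, -0.004, 0.107], 0], [[-0.005, -0.004, 0.107], 0]])

```text
clock: 5.2
position: [0.5737, 0.1106, 0.094]
ee_rot: [0.795, 0.607, 0.025, 0.003]
ft_force: [-0.2, 0.4, 0.1]
grip_width: 1.006
```

```bash
python3 s.py p2
```

```text
t 5.2 q [-0.9583  0.434   0.862   1.8108 -0.4056  1.0257  1.3617] p [0.5737 0.1106 0.094 ] F [-0.1764  0.3934  0.0799] g 1.0063099198312777
[[ 0.263   0.9638  0.044 ]
 [ 0.9641 -0.2642  0.0262]
 [ 0.0369  0.0355 -0.9987]]
tool z: down-angle 2.935276322905997 az 30.763420208750553
stand x,y mm -12.86850715867855 2.388075208950334 z 94.04516291894159 toolx az 74.74374445590314
stand axes in tool: sx [0.9993 0.0048 0.0371] sy [ 0.0061 -0.9994 -0.0353] up [ 0.0369  0.0355 -0.9987]
```

View pics/p2.png

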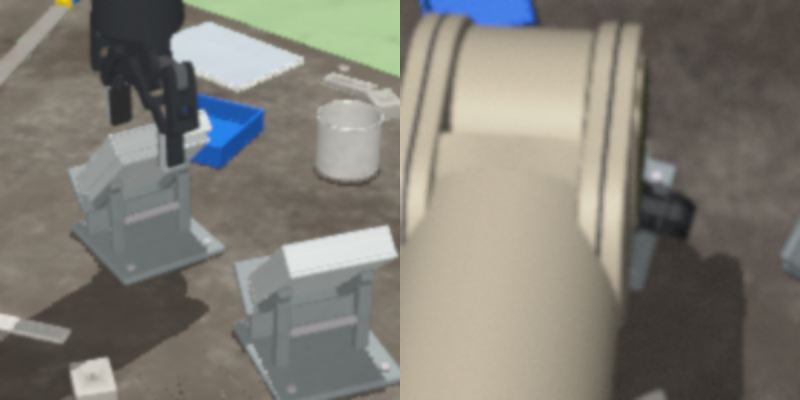

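Call:
send_rows(steps=[[[0, 0, 0], 0], [[0, 0, 0], 0], [[0.002, 0, 0], 0], [[0.005, 0, -0.001], 0], [[0.008, 0, -0.003], 0], [[0.011, 0, -0.005], 0], [[0.015, 0, -0.007], 0], [[0.015, 0, -0.007], 0]], hand=0.66, force=60)

```text
clock: 6.3
position: [0.5771, 0.1192, 0.1016]
ee_rot: [0.796, 0.604, 0.023, 0.005]
ft_force: [-0.7, -5.4, 2.8]
grip_width: 0.661
```

```bash
python3 s.py p3
```

```text
t 6.3 q [-0.9726  0.4381  0.8663  1.7895 -0.3993  1.0453  1.3352] p [0.5771 0.1192 0.1016] F [-0.704  -5.3827  2.835 ] g 0.6607276145767924
[[ 0.2685  0.9623  0.0429]
 [ 0.9628 -0.2695  0.0211]
 [ 0.0319  0.0356 -0.9989]]
tool z: down-angle 2.7384036738436532 az 26.222849376344733
stand x,y mm -3.6348806672002234 1.4030361358070655 z 101.60499020927249 toolx az 74.41760252097313
stand axes in tool: sx [ 0.9995 -0.0007  0.0319] sy [ 0.0004 -0.9994 -0.0356] up [ 0.0319  0.0356 -0.9989]
```

View pics/p3.png

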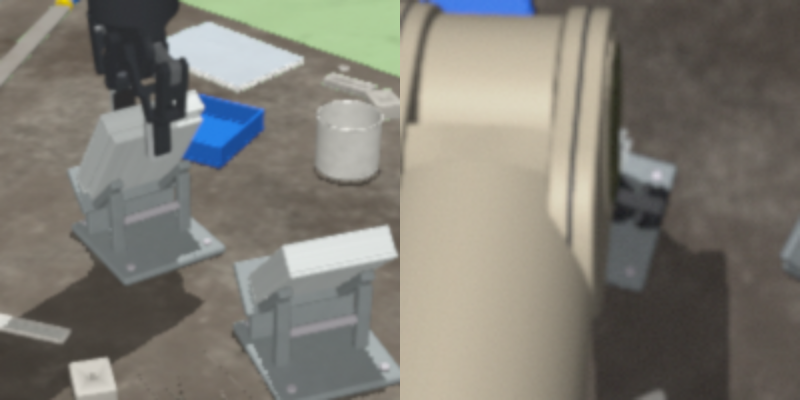

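Call:
send_rows(steps=[[[0.004, 0, -0.002], 0], [[0.007, 0, -0.003], 0], [[0.01, 0, -0.005], 0], [[0.013, 0, -0.006], 0], [[0.016, 0, -0.008], 0], [[0.019, 0, -0.009], 0], [[0.022, 0, -0.01], 0], [[0.022, 0, -0.01], 0]], hand=0.54)

```text
clock: 7.4
position: [0.5824, 0.146, 0.1118]
ee_rot: [0.795, 0.607, 0.025, 0.003]
ft_force: [-0.3, -0.0, -0.2]
grip_width: 0.537
```

```bash
python3 s.py p4
```

```text
t 7.4 q [-0.9972  0.4471  0.8589  1.7524 -0.4016  1.0709  1.2985] p [0.5824 0.146  0.1118] F [-0.3097 -0.0407 -0.2094] g 0.5367252920944475
[[ 0.2626  0.9639  0.0432]
 [ 0.9642 -0.2638  0.0257]
 [ 0.0362  0.0349 -0.9987]]
tool z: down-angle 2.8794889190291504 az 30.75775592278765
stand x,y mm 23.59237557037922 3.550098331476719 z 111.75106061364288 toolx az 74.76661172798183
stand axes in tool: sx [0.9993 0.0053 0.0364] sy [ 0.0065 -0.9994 -0.0347] up [ 0.0362  0.0349 -0.9987]
```

View pics/p4.png

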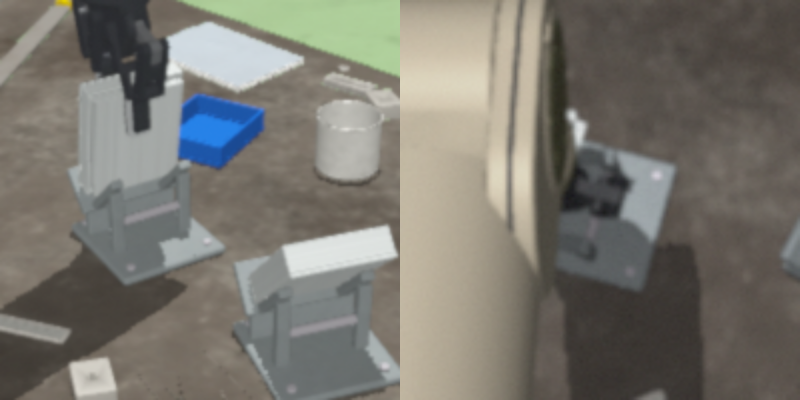

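Call:
send_rows(steps=[[[0.001, 0, 0], 0], [[0.002, 0, 0], 0], [[0.003, 0, 0], 0], [[0.004, 0, 0], 0], [[0.004, 0, 0], 0], [[0.004, 0, 0], 0], [[0.004, 0, 0], 0], [[0.004, 0, 0], 0]], hand=0, force=70)

```text
clock: 8.5
position: [0.5829, 0.1472, 0.1118]
ee_rot: [0.795, 0.606, 0.024, 0.003]
ft_force: [-5.5, -7.2, 6.0]
grip_width: 0.307
```

```bash
python3 s.py p5
```

```text
t 8.5 q [-0.9984  0.451   0.8589  1.7483 -0.4014  1.0742  1.2935] p [0.5829 0.1472 0.1118] F [-5.5097 -7.1758  5.9617] g 0.3068403808358171
[[ 0.2648  0.9634  0.0416]
 [ 0.9637 -0.2658  0.0231]
 [ 0.0333  0.034  -0.9989]]
tool z: down-angle 2.724082111013604 az 29.016033691446076
stand x,y mm 24.869897424645853 3.380971447942623 z 111.76333002907631 toolx az 74.63821883506604
stand axes in tool: sx [0.9994 0.0031 0.0334] sy [ 0.0043 -0.9994 -0.0338] up [ 0.0333  0.034  -0.9989]
```

View pics/p5.png

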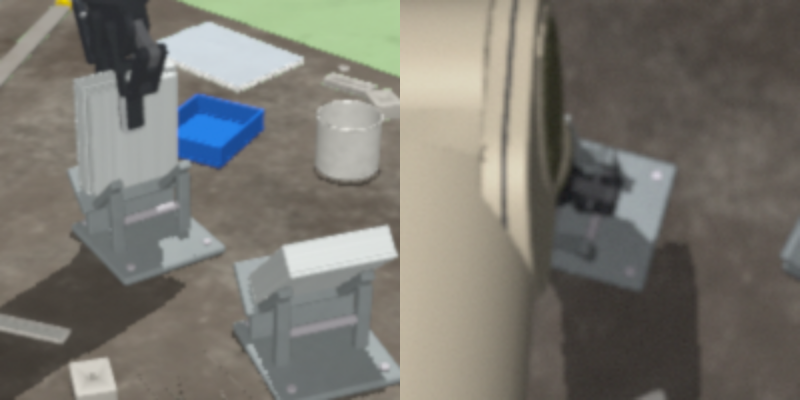

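Call:
send_rows(steps=[[[0, 0, -0.01], 0], [[0.001, 0.001, -0.025], 0], [[0.002, 0.002, -0.045], 0], [[0.003, 0.003, -0.065], 0], [[0.003, 0.003, -0.085], 0], [[0.003, 0.003, -0.1], 0], [[0.003, 0.003, -0.1], -0.15], [[0.003, 0.003, -0.1], -0.3]])

```text
clock: 9.6
position: [0.5826, 0.1492, 0.2125]
ee_rot: [0.693, 0.72, 0.024, 0.007]
ft_force: [0.0, -1.3, -3.2]
grip_width: 0.307
```

```bash
python3 s.py p6
```

```text
t 9.6 q [-1.0152  0.329   0.8616  1.6364 -0.2797  1.2497  1.506 ] p [0.5826 0.1492 0.2125] F [ 0.0126 -1.2979 -3.2244] g 0.3072793513189933
[[-0.0386  0.9983  0.0431]
 [ 0.999   0.0375  0.0257]
 [ 0.0241  0.0441 -0.9987]]
tool z: down-angle 2.8790913130284927 az 30.837128775905647
stand x,y mm 26.685844780956025 4.134678251225134 z 212.5121275984514 toolx az 92.21136430040492
stand axes in tool: sx [0.9518 0.3047 0.0364] sy [ 0.3059 -0.9514 -0.0346] up [ 0.0241  0.0441 -0.9987]
```

View pics/p6.png

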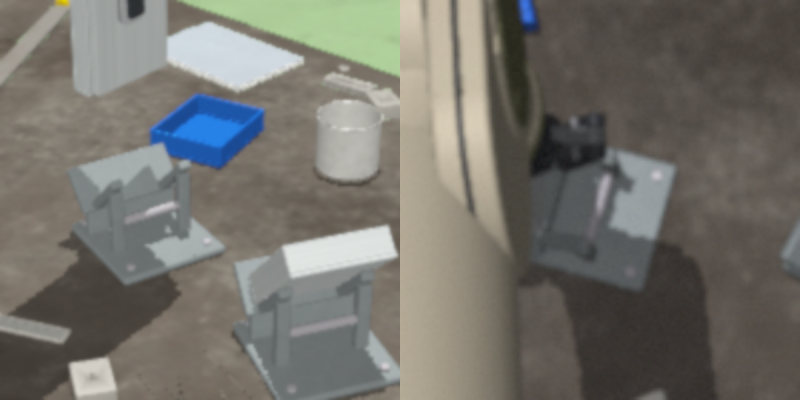

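Call:
send_rows(steps=[[[0, 0, 0], 0.18], [[0, 0, 0], 0.36], [[0, 0, 0], 0.54], [[0, 0, 0], 0.72], [[0, 0, 0], 0.9], [[0, 0, 0], 1.08], [[0, 0, 0], 1.26], [[0, 0, 0], 1.44]])

```text
clock: 10.7
position: [0.5826, 0.1492, 0.2122]
ee_rot: [0.997, 0.077, 0.022, -0.011]
ft_force: [-0.2, 0.3, -2.3]
grip_width: 0.309
```

Call:
send_rows(steps=[[[0, 0, 0], 0.18], [[0, 0, 0], 0.36], [[0, 0, 0], 0.54], [[0, 0, 0], 0.72], [[0, 0, 0], 0.9], [[0, 0, 0], 1.08], [[0, 0, 0], 1.26], [[0, 0, 0], 1.44]])

```text
clock: 11.7
position: [0.5826, 0.1494, 0.2122]
ee_rot: [0.8, -0.599, 0.01, -0.023]
ft_force: [-0.1, -0.5, -2.5]
grip_width: 0.307
```

```bash
python3 s.py
```

```text
t 11.7 q [-1.2698  0.5568  1.316   1.6456 -0.5804  1.3338 -1.156 ] p [0.5826 0.1494 0.2122] F [-0.0744 -0.4916 -2.51  ] g 0.3065709897331566
[[ 0.2816 -0.9586  0.043 ]
 [-0.9595 -0.2807  0.0257]
 [-0.0126 -0.0485 -0.9987]]
tool z: down-angle 2.8728914122377365 az 30.866581537945017
stand x,y mm 26.904743081085545 4.189748878107671 z 212.1762455041208 toolx az -73.64452619286003
stand axes in tool: sx [-0.8483 -0.5282  0.0363] sy [-0.5293  0.8477 -0.0345] up [-0.0126 -0.0485 -0.9987]
```

Call:
send_rows(steps=[[[0, -0.002, 0], 0.15], [[0.001, -0.004, 0], 0.3], [[0.002, -0.006, 0], 0.45], [[0.003, -0.007, 0], 0.558], [[0.003, -0.007, 0.0], 0.558], [[0.003, -0.007, 0.0], 0.558], [[0.003, -0.007, 0.0], 0.558], [[0.003, -0.007, 0.0], 0.558]])

```text
clock: 12.7
position: [0.5902, 0.1483, 0.2123]
ee_rot: [-0.608, 0.793, -0.003, 0.025]
ft_force: [0.5, 0.1, -2.4]
grip_width: 0.307
```

```bash
sed -i 's/\[150:350,220:420\]/[70:310,200:440]/' s.py; python3 s.py p7
```

```text
t 12.7 q [-1.2491  0.5868  1.322   1.6265 -0.6098  1.3485 -1.6833] p [0.5902 0.1483 0.2123] F [ 0.5377  0.0949 -2.3898] g 0.3068989111419604
[[-0.2592 -0.9649  0.043 ]
 [-0.9652  0.2604  0.0258]
 [-0.0361 -0.0349 -0.9987]]
tool z: down-angle 2.8758120851205864 az 30.91950368455233
stand x,y mm 27.908069067891898 -3.429350885025227 z 212.2668542693878 toolx az -105.03065147367525
stand axes in tool: sx [-0.9993 -0.0088  0.0364] sy [-0.0101  0.9994 -0.0345] up [-0.0361 -0.0349 -0.9987]
```

View pics/p7.png

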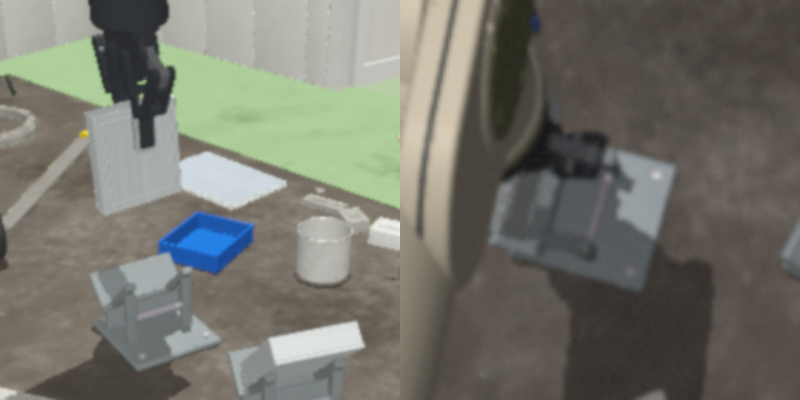

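```bash
python3 - <<'E'
from workcell import manip
import numpy as np,cv2
p,d=manip.camera("scene"); i=manip.camera_info("scene"); K=i["intrinsics"];T=i["pose"]
v,u=np.mgrid[:480,:640]
c=np.stack([(u-K[0,2])/K[0,0]*d,-(v-K[1,2])/K[1,1]*d,-d],-1); W=c@T[:3,:3].T+T[:3,3]
C=np.array([.5798,.1237]);h=np.array([.269,.963]);y=np.array([-h[1],h[0]])
q=(W[...,:2]-C); X=1.4+1e3*q@h; Y=1e3*q@y; Z=W[...,2]*1e3
m=(d>0)&(X>-5)&(X<60)&(abs(Y)<70)&(Z>130)&(Z<270)&(p.min(2)>110)
P=np.stack([X[m],Y[m],Z[m]],1); c0=np.median(P,0); P=P[abs(P[:,0]-c0[0])<8]
A=np.c_[P[:,1],P[:,2],np.ones(len(P))]; s=np.linalg.lstsq(A,P[:,0],rcond=None)[0]; 
print(len(P),c0,"dX/dY,dX/dZ",s[:2],"deg",np.degrees(np.arctan(s[:2])),"res",np.std(A@s-P[:,0]))
r=cv2.minAreaRect(P[:,1:].astype(np.float32)); print(r, P.min(0),P.max(0))
print("face X at z min",s@[r[0][0],P[:,2].min(),1], "mid",s@[r[0][0],r[0][1],1])
E
```

```text
2639 [ 14.06119295  12.26127507 203.67373361] dX/dY,dX/dZ [ 0.00528276 -0.02454744] deg [ 0.3026769  -1.40618208] res 2.1295700005963183
((0.241790771484375, 205.79959106445312), (110.03302001953125, 94.35986328125), 86.31804656982422) [  6.10536838 -48.92319216 148.25289807] [ 22.03811225  49.99642562 263.41160033]
face X at z min 15.26247291901193 mid 13.849849157077733
```

Call:
send_rows(steps=[[[0, 0, 0.02], 0], [[0.001, 0.001, 0.04], 0], [[0.001, 0.002, 0.055], 0], [[0.002, 0.002, 0.07], 0], [[0.002, 0.003, 0.08], 0], [[0.002, 0.003, 0.087], 0], [[0.002, 0.003, 0.092], 0], [[0.002, 0.003, 0.092], 0]])

```text
clock: 13.85
position: [0.5908, 0.1495, 0.1201]
ee_rot: [-0.608, 0.794, -0.003, 0.025]
ft_force: [-1.0, -1.0, -1.9]
grip_width: 0.308
```

```bash
python3 s.py p8
```

```text
t 13.85 q [-1.1961  0.6631  1.2211  1.7281 -0.6958  1.1956 -1.6282] p [0.5908 0.1495 0.1201] F [-0.984  -1.0026 -1.8687] g 0.3077050235992243
[[-0.2594 -0.9648  0.043 ]
 [-0.9651  0.2607  0.0256]
 [-0.0359 -0.0349 -0.9987]]
tool z: down-angle 2.8708270116948453 az 30.787820858322142
stand x,y mm 29.225413846282304 -3.679852559316034 z 120.09617043531401 toolx az -105.04672053932332
stand axes in tool: sx [-0.9993 -0.0085  0.0363] sy [-0.0098  0.9994 -0.0345] up [-0.0359 -0.0349 -0.9987]
```

View pics/p8.png

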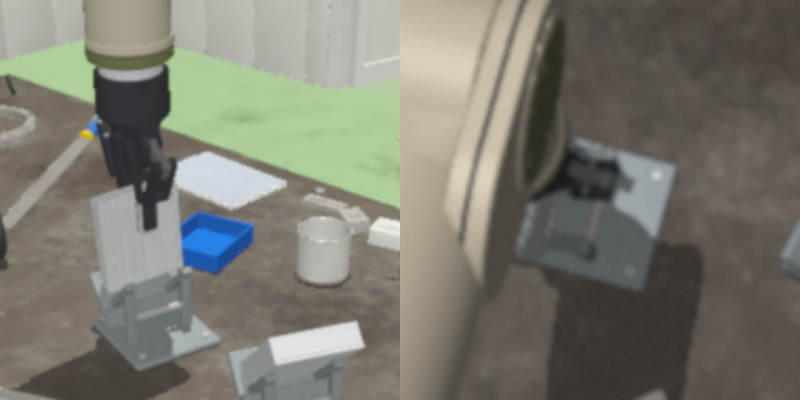

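Call:
send_rows(steps=[[[0, 0, 0.002], 0], [[0, 0, 0.004], 0], [[0, 0, 0.005], 0], [[0, 0, 0.006], 0], [[0, 0, 0.007], 0], [[0, 0, 0.008], 0], [[0, 0, 0.009], 0], [[0, 0, 0.009], 0]])

```text
clock: 14.95
position: [0.5925, 0.1484, 0.1131]
ee_rot: [-0.608, 0.794, -0.004, 0.026]
ft_force: [-2.0, -5.4, 14.8]
grip_width: 0.311
```

```bash
python3 s.py
```

```text
t 14.95 q [-1.1883  0.6708  1.2124  1.7332 -0.7044  1.1823 -1.6222] p [0.5925 0.1484 0.1131] F [-2.0329 -5.403  14.7998] g 0.31085078597720533
[[-0.2605 -0.9644  0.0458]
 [-0.9648  0.2618  0.0251]
 [-0.0362 -0.0376 -0.9986]]
tool z: down-angle 2.992653228792949 az 28.765039593851313
stand x,y mm 28.554096679994494 -5.565623267383293 z 113.1240851823456 toolx az -105.10828974496886
stand axes in tool: sx [-0.9993 -0.0073  0.0365] sy [-0.0087  0.9993 -0.0373] up [-0.0362 -0.0376 -0.9986]
```

Call:
send_rows(steps=[[[0.002, 0, 0], 0], [[0.004, 0, 0], 0], [[0.006, 0, 0], 0], [[0.008, 0, 0], 0], [[0.01, 0, 0], 0], [[0.012, 0, 0], 0], [[0.014, 0, 0], 0], [[0.014, 0, 0], 0]], hand=0.5)

```text
clock: 15.95
position: [0.5875, 0.136, 0.1107]
ee_rot: [-0.608, 0.794, -0.003, 0.025]
ft_force: [-0.3, 1.2, -0.2]
grip_width: 0.503
```

```bash
python3 s.py p9
```

```text
t 15.95 q [-1.1823  0.6594  1.2164  1.7536 -0.6985  1.1741 -1.6022] p [0.5875 0.136  0.1107] F [-0.2997  1.2117 -0.2009] g 0.5025852301252769
[[-0.2599 -0.9647  0.043 ]
 [-0.965   0.2611  0.0257]
 [-0.036  -0.0348 -0.9987]]
tool z: down-angle 2.8683763291609092 az 30.84523152433643
stand x,y mm 15.288529150324429 -4.120088941064706 z 110.68831910452087 toolx az -105.07124886338666
stand axes in tool: sx [-0.9993 -0.0081  0.0363] sy [-0.0093  0.9994 -0.0345] up [-0.036  -0.0348 -0.9987]
```

View pics/p9.png

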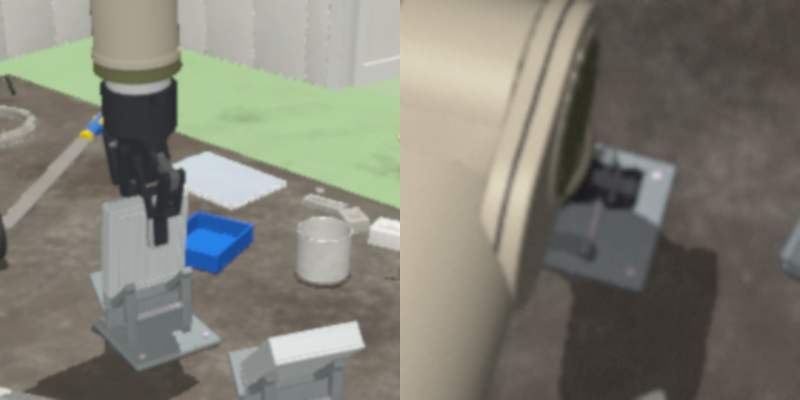

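Call:
send_rows(steps=[[[0.002, 0, 0], 0], [[0.004, 0, 0], 0], [[0.007, 0, 0], 0], [[0.01, 0, 0], 0], [[0.013, 0, 0], 0], [[0.016, 0, 0], 0], [[0.018, 0, 0], 0], [[0.018, 0, 0], 0]], hand=0.58)

```text
clock: 17.05
position: [0.5828, 0.1186, 0.11]
ee_rot: [-0.608, 0.794, -0.003, 0.025]
ft_force: [-0.1, -0.7, 0.6]
grip_width: 0.578
```

```bash
python3 s.py p10
```

```text
t 17.05 q [-1.1726  0.6435  1.2245  1.776  -0.6888  1.1646 -1.5764] p [0.5828 0.1186 0.11  ] F [-0.102  -0.7355  0.5846] g 0.5779389077626066
[[-0.2598 -0.9647  0.043 ]
 [-0.965   0.261   0.0256]
 [-0.0359 -0.0348 -0.9987]]
tool z: down-angle 2.866594370892122 az 30.761981902047314
stand x,y mm -2.718745748786089 -4.301821756749469 z 110.04730421800632 toolx az -105.06789686162006
stand axes in tool: sx [-0.9993 -0.0082  0.0362] sy [-0.0094  0.9994 -0.0345] up [-0.0359 -0.0348 -0.9987]
```

View pics/p10.png

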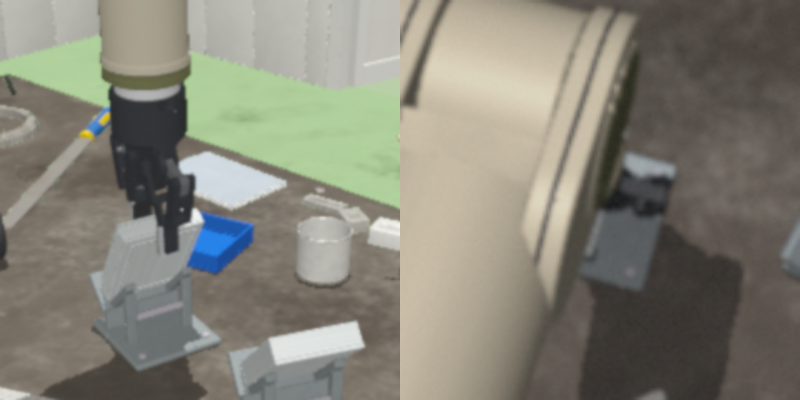

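Call:
send_rows(steps=[[[0.001, 0, 0], 0], [[0.003, 0, 0], 0], [[0.005, 0, 0], 0], [[0.008, 0, 0], 0], [[0.011, 0, 0], 0], [[0.014, 0, 0], 0], [[0.017, 0, 0], 0], [[0.018, 0, 0], 0]], hand=0.72)

```text
clock: 18.15
position: [0.5782, 0.1013, 0.1094]
ee_rot: [-0.608, 0.794, -0.003, 0.025]
ft_force: [0.1, 0.1, 0.1]
grip_width: 0.72
```

```bash
python3 s.py p11
```

```text
t 18.15 q [-1.1613  0.6277  1.2319  1.7969 -0.679   1.1554 -1.5505] p [0.5782 0.1013 0.1094] F [0.0616 0.1432 0.1197] g 0.7199254313387368
[[-0.2596 -0.9647  0.0431]
 [-0.965   0.2609  0.0258]
 [-0.0361 -0.0349 -0.9987]]
tool z: down-angle 2.8799010614263554 az 30.896666828742035
stand x,y mm -20.589729995406703 -4.49217316845159 z 109.44090101589548 toolx az -105.05931767538235
stand axes in tool: sx [-0.9993 -0.0083  0.0364] sy [-0.0096  0.9994 -0.0346] up [-0.0361 -0.0349 -0.9987]
```

View pics/p11.png

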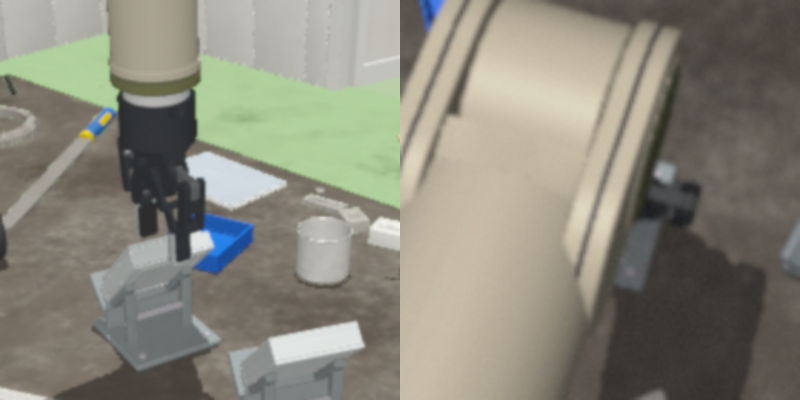

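Seated, no contact force. Open a bit and lift straight up, then clear the views.

Call:
send_rows(steps=[[[0.001, 0, 0], 0], [[0.001, 0, 0], 0], [[0.001, 0, -0.015], 0], [[-0.001, -0.001, -0.04], 0], [[-0.002, -0.003, -0.08], 0], [[-0.003, -0.004, -0.12], 0], [[-0.004, -0.005, -0.16], 0], [[-0.004, -0.005, -0.18], 0]], hand=0.8)

```text
clock: 19.25
position: [0.5769, 0.0988, 0.2923]
ee_rot: [-0.608, 0.794, -0.003, 0.026]
ft_force: [0.1, 0.1, -0.3]
grip_width: 0.797
```

Call:
send_rows(steps=[[[-0.05, 0, -0.01], 0], [[-0.1, 0, -0.01], 0], [[-0.15, 0, -0.01], 0], [[-0.2, 0, -0.01], 0], [[-0.25, 0, -0.01], 0], [[-0.28, 0, -0.01], 0], [[-0.3, 0, -0.01], 0], [[-0.3, 0, -0.01], 0]])

```text
clock: 20.25
position: [0.6535, 0.3898, 0.309]
ee_rot: [-0.609, 0.793, -0.003, 0.024]
ft_force: [0.1, -0.1, -0.2]
grip_width: 0.797
```

```bash
python3 s.py p12; python3 - <<'E'
from workcell import manip
import numpy as np
for n in("scene","top"):
    p,d=manip.camera(n); i=manip.camera_info(n); np.savez(f"{n}F0.npz",p=p,d=d,K=i["intrinsics"],T=i["pose"])
E
python3 - <<'E'
from h import *
import cv2
np.set_printoptions(precision=4,suppress=True)
rng=np.random.default_rng(0)
p,d,W=cloud("topF")
for x0,y0,w,h_ in((248,188,72,68),(350,196,72,72)):
    P=W[y0:y0+h_,x0:x0+w].reshape(-1,3);D=d[y0:y0+h_,x0:x0+w].reshape(-1);P=P[(D>0)&(P[:,2]>.03)&(P[:,2]<.2)]
    best=None
    for _ in range(3000):
        a=P[rng.choice(len(P),3,False)]; n=np.cross(a[1]-a[0],a[2]-a[0]);L=np.linalg.norm(n)
        if L<1e-5: continue
        i=abs((P-a[0])@n/L)<.0025
        if best is None or i.sum()>best.sum(): best=i
    Q=P[best];c=Q.mean(0);n=np.linalg.svd(Q-c)[2][2];n*=np.sign(n[2])
    h=np.array([.269,.963,0]);ya=np.cross([0,0,1],h);xs=np.cross(ya,n)
    r=cv2.minAreaRect((np.stack([(Q-c)@xs,(Q-c)@ya],1)*1e3).astype(np.float32))
    cc=c+xs*r[0][0]/1e3+ya*r[0][1]/1e3;pc=cc-.0135*n
    print(len(P),best.sum(),"tilt",np.degrees(np.arccos(n[2])),"az",np.degrees(np.arctan2(n[1],n[0])),r,"pair centre",pc,"rel to old mm",1e3*(pc-[.5798,.1237,.0877])@h)
E
```

```text
t 20.25 q [-1.0836  0.7834  1.0682  0.964  -0.685   1.6488 -2.1051] p [0.6535 0.3898 0.309 ] F [ 0.1392 -0.1074 -0.1773] g 0.7966829119102765
[[-0.2577 -0.9653  0.0421]
 [-0.9656  0.2588  0.0243]
 [-0.0343 -0.0344 -0.9988]]
tool z: down-angle 2.783645401402157 az 29.964243328750392
stand x,y mm 277.5185065537637 0.5963072052989562 z 309.00898957290457 toolx az -104.94008991566352
stand axes in tool: sx [-0.9993 -0.0105  0.0347] sy [-0.0116  0.9994 -0.034 ] up [-0.0343 -0.0344 -0.9988]
2156 1290 tilt 44.6923455749422 az 74.33464969288218 ((3.0715713500976562, 4.661632537841797), (99.7579345703125, 112.21668243408203), 86.82677459716797) pair centre [0.5785 0.1269 0.0851] rel to old mm 2.7167364921875343
2241 1074 tilt 45.02663788306585 az 62.03797421903301 ((-4.046970367431641, 5.280525207519531), (86.83142852783203, 103.87361145019531), 82.3372802734375) pair centre [ 0.5445 -0.1082  0.0673] rel to old mm -232.76338512608658
```

View pics/p12.png

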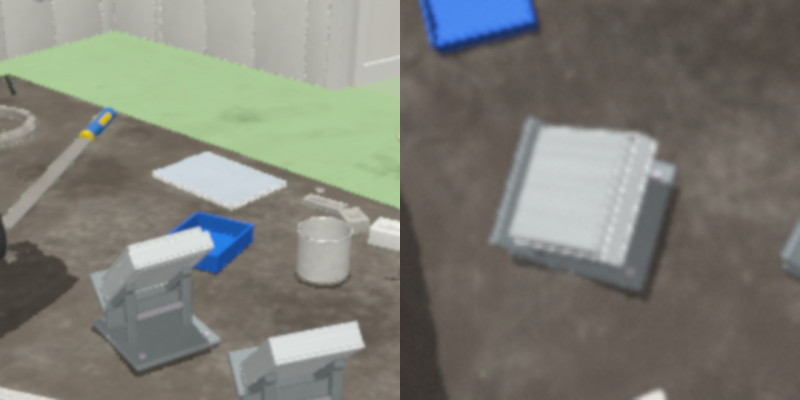

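```bash
python3 -c "
from workcell import manip
print(manip.hand_in())"
```

```text
the job is handed in; nothing more can be done
None
```

I turned the lidded tray over, set it back in its own stand with the lid underneath, and handed the job in at about 20 s. No verdict was reported.

**How it was done:** The interface only spins the tool about its own axis, and pushing past the arm's reach tilted it just 2–3°, so I could not pinch the pair at 45°. Instead I straddled its top edge and tipped it upright in the stand with the rear finger. I then pinched it across lid and underside at 70 N (about 26 mm measured between the jaws), lifted it about 100 mm and spun it half a turn. After lowering it into the corner between rails and stop bar, I let it lean back onto the rails against the rear finger.

**Last checks, from the top view:**

| Check | Measured | Allowed |
|---|---|---|
| Tilt of upper face | 44.7° | 45 ± 11° |
| Direction the face leans | 74.3° (74.4° at the start) | – |
| Centre along stand x | about 3 mm from the start | 15 mm |
| Centre height | about 3 mm from the start | 15 mm |
| Twist against the stop bar | about 3° | about 11° |

- **Lid:** It was underneath and looked closed in the pictures; I did not measure the lid-to-tray distance separately.
- **Contact:** The arm was clear with about zero contact force. The highest force I read at the end of a move was about 16 N.
- **Open tray:** Its measured position changed by about 1 mm, which is measurement noise.

**What disagreed:** The tool kept a leftover tilt of about 3° from the early reach test. The pair hung about 4° off square while held, and it levelled out when seated.

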